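# Lever open the orange cover of a junction box with the blade

## Robot

A 6-joint arm with a two-finger parallel gripper is mounted at the origin on a cart in front of the work surface, level with it; the furniture and walls round the work are solid. World frame = base frame: x ahead of the robot, y to its left, z up, the work surface at z = 0. Lengths are in m, angles in rad, forces in N, time in s.
With the tool pointing down it reaches from about 0.35 to 0.775 m from the base axis. Payload 7.3 kg.
Tool frame: the origin (TCP) lies at the very end of the fingers, on their centre line; the grasp point (between the pads) lies 19 mm behind it; z points along the fingers, y is the line along which they close (so a half turn about z gives the same grasp; the last joint's range is limited). The gripper opens to 92 mm and grips with 3 to 60 N. Pads are 19 mm wide; open, the fingers measure 130 mm over their backs; the gripper's body (75 mm by 190 mm) begins 47 mm behind the grasp point.
Start: joints at [-0.146, 0.342, 1.524, -0, 1.275, -0.146], TCP at [0.525, 0, 0.2] pointing down, gripper open.
Joint ranges: [-2.53, 2.53], [-0.77, 2.02], [0.04, 2.7], [-1, 4.14], [0.28, 2.66], [-3.11, 3.11]. Speed limits (rad/s): [2.57, 2.57, 3.14, 3.14, 3.14, 3.14].

## Interface

Orientations are given as [roll, pitch, yaw] about the fixed x, y, z axes, in that order (R = Rz(yaw) Ry(pitch) Rx(roll)).
In Python, from cell import robot gives the robot as it stands. The module is installed in compiled form; this text tells all that it offers.
- The arm moves only by the tool arm_command, never from a script. Its argument "moves" is a list of rows, each a list of 3 entries, a list of its own where there are three numbers: the shift along the tool's x, y, z in m, then the turn, a rotation vector about the tool's x, y, z in rad, then the finger opening in m, from 0 to 0.0918. In form: [[[dx, dy, dz], [ax, ay, az], claw], ...]. A call has exactly 5 rows; each row is the pose to reach, as a shift and turn from the pose commanded when the call began, along the tool's axes at that moment; what a row does not reach only later rows make up. A row lasts 1/10 s, in which the tool goes at most 50 mm and 8.59 degrees, less where a joint would pass 70% of its speed; a pose out of reach is approached as far as the arm can. A call with a gripper value outside its range is refused whole. The fingers move at their own pace and stop on an object; "squeeze" is the grip in N (left out, the last holds). Time passes only in rows, so rows that repeat a pose let the fingers close, or fill a call up. It gives the time, the measured TCP pose, the force, the opening and the grip force at its end, in the units of the state.
- robot.observe(): the state, without advancing time (a new reading comes with each control period).
- robot.read_camera(name): name is "scene" or "side" or "wrist"; returns the picture (420x560x3 uint8, red, green, blue); there is no depth.
- robot.camera_model(name): a dict with "fx", "fy", "cx", "cy" (pixels), "k1" (the pictures are not rectified: a ray, as slopes to the right and down, at radius r is drawn at 1 + k1 r^2 times it, then the intrinsics apply), "R" (3x3) and "t" (3): a world point X has camera coordinates R X + t. Camera axes: x right, y down, z forward; pixel columns grow to the right and rows downward; lengths in m; the calibration is good to about 2 mm. A picture is of the moment at which its call begins: read the wrist's pose just before it. camera_model takes no time and is no camera call; for the wrist camera it gives the pose at the moment of the call.
- robot.hand_in(): hands the job in; it is judged then, once.
The state is a dict: "time": time; "qpos": joint angles; "qvel": joint speeds; "joint_efforts": joint torques, N m; "tool_pos": TCP position; "tool_rot": TCP orientation; "contact_force": force on the tool from outside, world axes, zero at the start; "torque": the same for the moment, N m; "opening": finger opening in m; "grip_force": force on a finger pad.
Only numpy, scipy, OpenCV 4.12 (cv2) and the standard library are available. Lean on these libraries where they do the work, as an engineer would, in place of code of your own. Each camera call takes 0.05 s, during which the arm holds its last target. There are 200 camera calls.

## Task

Pick up the green-handled opener, push its thin blade into the slot under the front edge of the orange cover and lever that cover open with the blade, by 30 degrees or more; it stays where it is left. Touch the covers with the opener only, never with the gripper, and leave the box with the blue cover shut. Finally lay the opener flat on the bench again and let go.

Things in the scene. Friction and masses are not known exactly. Their poses are not given: they have to be found in the camera images.
- opener_grip (a point): Where to grip the loose opener (about 70 g): half-way up on the centre line of the straight green handle with black bands (100 long, 20 wide, 24 mm high), 12 mm above the bench, 40 mm behind the handle's front end. A level steel blade, 14 wide and 3 mm thick, sticks 75 mm out of that end at half height: its tip is 115 mm from this point along +x. x to the tip, y across, z up.
- orange_slot (a point): Middle of the slot in the orange-covered box's 4 mm front wall, at its outer face, 47 mm above the bench. x points level into the box, y along the front, z up. The slot is 54 wide and 18 mm high, its top is the shut cover's underside; behind it the box is empty above 30 mm. The cover juts 3 mm over the front; its hinge line is 120 mm farther along x and 9 mm higher than this point.
- orange_cover (a joint): Angle (rad) of the 6 mm thick orange cover of a white hollow junction box (120 deep, 140 wide, 56 mm high, fixed to the bench, left or right of the blue one, heading varies): 0 shut, 1.5 wide open. It swings up about its back edge. The stiff hinge stays where it is left; about 1 N upward near the front edge moves it.
- blue_cover (a joint): Opening angle (rad) of the blue cover on the second box of the same make, beside the orange one: 0 shut. Leave it shut.
Things that resemble listed ones, but are neither listed nor needed, are in the scene too. What is shaped like the part that bears orange_slot but turquoise is not meant.

How it is judged:
On the way, in this order (a step that is already met when the one before it is completed fails the run):
1. the opener is lifted off the bench (height (world z) of opener_grip above 0.03 m), for 0.1 s.
2. the opener's blade, pressing on the orange cover, raises it (contact force between opener and orange_cover above 0.1 N and value of joint orange_cover above 0.15 rad), for 0.1 s.
At the end, for the whole second after the job is handed in: The orange cover stands open by at least 0.48 rad (27.5 degrees), the blue cover is shut (below 0.1 rad), and the opener lies level (within about 10 degrees) on the bench, at rest and released (value of joint orange_cover above 0.48 rad and value of joint blue_cover below 0.1 rad and height (world z) of opener_grip between 0 and 0.025 m and angle between opener_grip's own x axis and vertical between 1.4 and 1.74 rad and linear speed of opener below 0.03 m/s); the robot touches nothing.
It fails at once if the gripper or arm touches the orange cover (contact force between any of the fingers, the arm and orange_cover above 0.5 N).
It fails at once if the gripper or arm touches the blue cover (contact force between any of the fingers, the arm and blue_cover above 0.5 N).
It fails at once if the blue cover is opened (value of joint blue_cover above 0.1 rad).
It also fails if it takes over 51 s, if anything falls off the work surface, if the arm or the gripper's body presses on something with over 40 N, if the wrist force passes 120 N, or if a joint passes its speed limit or range.

## Working session

There is one attempt and no reset: what is moved stays moved. The work goes in short steps, Python scripts to look and compute and a tool call to move; the robot and the scene stay as the last step left them, time stands still between calls to the robot, and variables do not carry over. Pictures are saved under pics/ and viewed, at most 11 in all, crops included, and the job is handed in when it is done.

Besides the shell and the picture viewer there is one more tool, called after ">>>" as a command line: name --argument value ..., lists and objects as JSON in quotes. arm_command: Moves the arm, as the interface text tells. Its arguments: {"type":"object","properties":{"moves":{"type":"array"},"squeeze":{"type":"number"}},"required":["moves"]}

```bash
mkdir -p pics
cat > h.py <<'E'
import numpy as np, cv2, json
from cell import robot
from scipy.spatial.transform import Rotation as Ro
def snap(n,f):
    m=robot.camera_model(n); im=robot.read_camera(n)
    cv2.imwrite(f'pics/{f}.png',im[:,:,::-1]); np.save(f'pics/{f}.npy',np.array([m],dtype=object),allow_pickle=True); return im,m
def load(f): return np.load(f'pics/{f}.npy',allow_pickle=True)[0]
def ray(m,u,v):
    K=np.array([[m['fx'],0,m['cx']],[0,m['fy'],m['cy']],[0,0,1.]])
    p=cv2.undistortPoints(np.array([[[u,v]]],float),K,np.array([m['k1'],0,0,0,0.]))[0,0]
    R=np.array(m['R']);t=np.array(m['t'])
    return -R.T@t, R.T@np.array([p[0],p[1],1])
def atz(m,u,v,z):
    c,d=ray(m,u,v); return c+d*(z-c[2])/d[2]
def proj(m,X):
    p=np.array(m['R'])@np.array(X)+np.array(m['t']); a=p[:2]/p[2]; a=a*(1+m['k1']*(a@a))
    return np.array([m['fx']*a[0]+m['cx'],m['fy']*a[1]+m['cy']])
E
python3 - <<'E'
from h import *
s=robot.observe();print(s)
a=[snap(n,n+'0') for n in('scene','side','wrist')]
for im,m in a: print({k:np.round(v,3).tolist() for k,v in m.items()})
E
```

```text
{'time': 0.0, 'qpos': array([-1.45986615e-01,  3.42711668e-01,  1.52498888e+00, -2.02010610e-05,
        1.27540538e+00, -1.45997558e-01]), 'qvel': array([-0.00331826, -0.00078253,  0.0006822 , -0.0016713 ,  0.00184203,
       -0.00014871]), 'joint_efforts': array([ 7.61924657e-04, -4.31245601e+01, -2.44219762e+01,  7.17750052e-02,
        5.59406646e-02, -1.04314388e-04]), 'tool_pos': array([5.24563120e-01, 8.67940163e-05, 1.99760553e-01]), 'tool_rot': array([-3.14009267e+00, -2.01038423e-04,  1.57081301e+00]), 'contact_force': array([-0.00129098,  0.10116559,  0.4883295 ]), 'torque': array([-0.01044176, -0.02549021,  0.05235719]), 'grip_force': 0.0, 'opening': 0.09220793007270382}
{'fx': 495.975, 'fy': 495.975, 'cx': 279.098, 'cy': 206.804, 'k1': -0.079, 'R': [[-0.905, -0.426, -0.006], [-0.304, 0.656, -0.691], [0.299, -0.623, -0.723]], 't': [0.575, 0.13, 1.045]}
{'fx': 491.88, 'fy': 491.88, 'cx': 275.126, 'cy': 211.151, 'k1': -0.003, 'R': [[-0.917, -0.398, -0.001], [-0.237, 0.548, -0.802], [0.32, -0.735, -0.597]], 't': [0.569, 0.114, 0.974]}
{'fx': 320.555, 'fy': 320.555, 'cx': 279.793, 'cy': 208.374, 'k1': -0.045, 'R': [[1.0, 0.0, -0.001], [0.001, -0.957, 0.29], [-0.001, -0.29, -0.957]], 't': [-0.524, -0.037, 0.391]}
```

View pics/scene0.png

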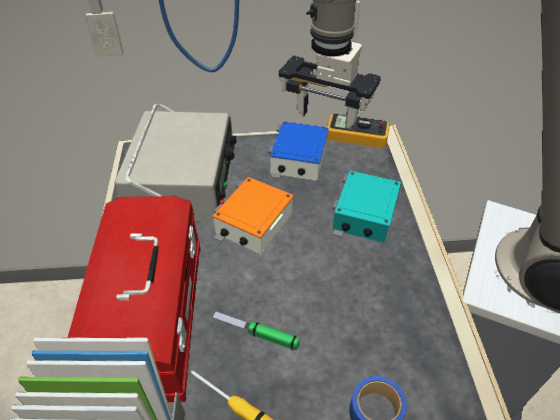

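View pics/side0.png

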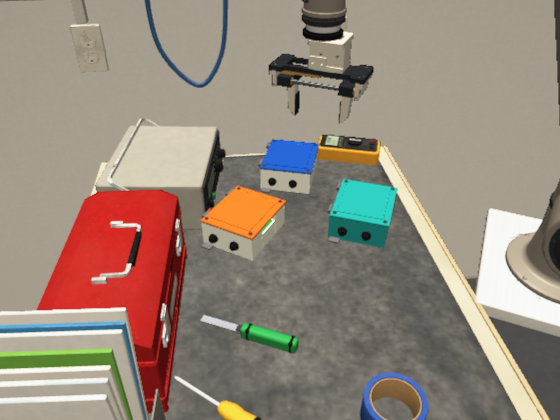

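Scene: the green-handled opener lies at about (265,333) with its blade tip at (214,316). The yellow screwdriver at (235,400) is a decoy. There are three boxes: orange (253,210), blue (300,145) and turquoise (367,205). The orange one is meant, and a bright slot shows on its right face near (277,222). I'll enlarge to confirm.

Run:
```python
from h import *
im=cv2.imread('pics/scene0.png'); 
a=cv2.resize(im[170:260,205:305],None,fx=8,fy=6.6666,interpolation=cv2.INTER_CUBIC)
a=cv2.resize(im[172:256,205:305],None,fx=7,fy=7,interpolation=cv2.INTER_CUBIC); cv2.imwrite('pics/c1.png',a)
b=cv2.resize(im[300:360,205:305],None,fx=8,fy=8,interpolation=cv2.INTER_CUBIC); cv2.imwrite('pics/c2.png',b)
```

```text
(no output)
```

View pics/c1.png

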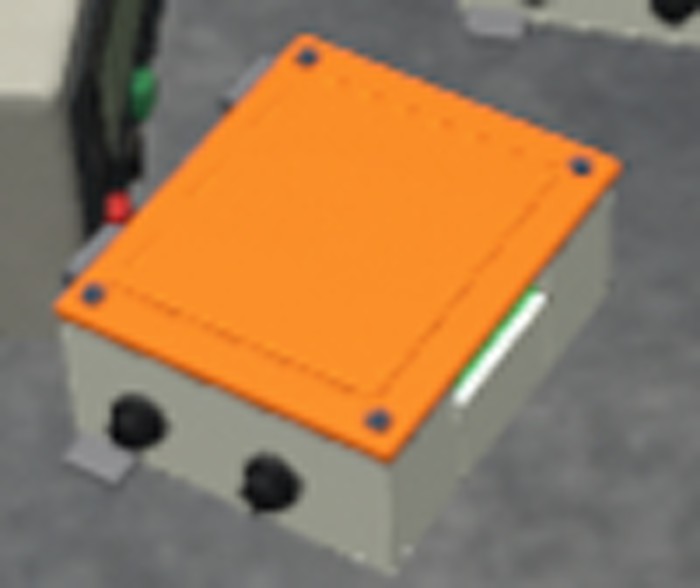

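View pics/c2.png

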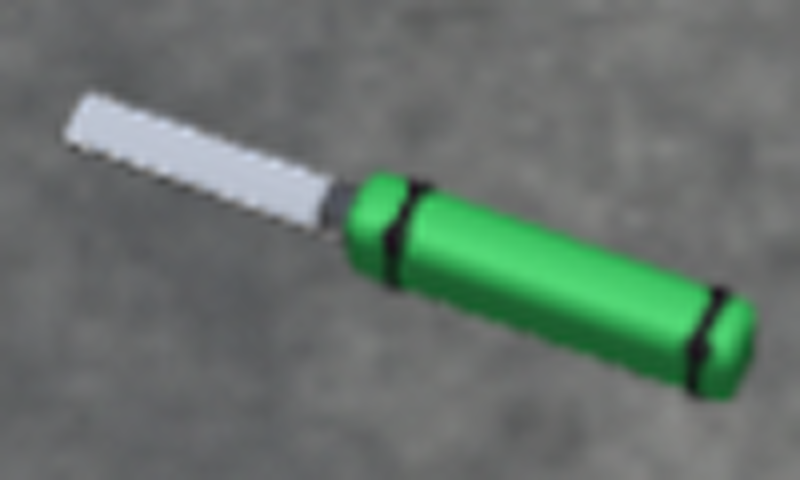

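The first crop shows the orange cover with corners at crop (305,35), (622,162), (390,462) and (55,312), and the bright slot under its right edge, so that edge is the front. The second crop shows the opener: blade tip at crop (78,118), handle front near (348,215), rear end near (735,345).

Run:
```python
from h import *
m=load('scene0')
c1=lambda x,y:((x+.5)/7-.5+205,(y+.5)/7-.5+172)
c2=lambda x,y:((x+.5)/8-.5+205,(y+.5)/8-.5+300)
P=[atz(m,*c1(*p),.062) for p in[(305,35),(622,162),(390,462),(55,312)]]
for p in P: print(p.round(4))
print('sides',[round(np.linalg.norm(P[i]-P[(i+1)%4]),4) for i in range(4)])
fr=(P[1]+P[2])/2; bk=(P[0]+P[3])/2; ax=fr*0+bk-fr; ax/=np.linalg.norm(ax); 
e=P[1]-P[2]; print('yaw from depth',np.arctan2(ax[1],ax[0]),'from front',np.arctan2(e[1],e[0])-np.pi/2)
print('slot',(fr+.003*ax)[:2])
print('slot ends',[atz(m,*c1(*p),.0385).round(4) for p in[(545,295),(460,402)]])
T=atz(m,*c2(80,117),.0135);B=atz(m,*c2(325,202),.0135);print('tip',T,'base',B,np.linalg.norm(T-B))
d=B-T;d/=np.linalg.norm(d);print('opener yaw',np.arctan2(-d[1],-d[0]),'grip',T+.115*d, 'rear',T+.175*d)
r=proj(m,[*(T+.175*d)[:2],.012]);f=proj(m,[*(T+.075*d)[:2],.012]);g=proj(m,[*(T+.115*d)[:2],.012])
for q in(r,f,g):print('crop',((q+.5-[205,300])*8).round())
for n in['side0']:
  ms=load(n)
  for X in [T,B,*P]:print(n,proj(ms,X).round(1))
```

```text
[0.6795 0.0749 0.062 ]
[0.5592 0.0853 0.062 ]
[0.5701 0.2291 0.062 ]
[0.6912 0.2188 0.062 ]
sides [np.float64(0.1208), np.float64(0.1442), np.float64(0.1215), np.float64(0.1443)]
yaw from depth -0.08550783241715973 from front -3.217415458287848
slot [0.56760696 0.15693235]
slot ends [array([0.5662, 0.1287, 0.0385]), array([0.571 , 0.1808, 0.0385])]
tip [0.58305334 0.40451745 0.0135    ] base [0.51828824 0.39984959 0.0135    ] 0.06493309807893034
opener yaw 0.07194927883372387 grip [0.46835087 0.39625042 0.0135    ] rear [0.40850611 0.39193719 0.0135    ]
crop [761. 355.]
crop [365. 219.]
crop [521. 273.]
side0 [202.3 318.5]
side0 [236.8 328.2]
side0 [237.7 186.1]
side0 [285.7 201. ]
side0 [252.  239.4]
side0 [200.3 221.1]
```

Run:
```python
from h import *
m=load('scene0')
for n,z,L in[('turq',.062,[(346,173),(400,181),(389,222),(335,206)]),('blue',.062,[(280,124),(328,126),(321,160),(271,155)]),('toolbox',0,[(188,400),(196,330)]),('tape',.04,[(350,400),(378,378),(405,400)]),('yel',.01,[(195,374),(240,403)]),('meter',.03,[(330,120),(388,125),(386,145)]),('edge',0,[(395,130),(490,400)])]:
  for p in L:print(n,atz(m,*p,z).round(3))
# relative move to opener hover
s=robot.observe();R=Ro.from_euler('xyz',s['tool_rot'])
yaw=.072+np.pi
tgt=np.array([.467,.3955,.003]);Rt=Ro.from_euler('xyz',[np.pi,0,yaw])
print('d',R.inv().apply(tgt-s['tool_pos']),'rv',(R.inv()*Rt).as_rotvec())
```

```text
turq [ 0.477 -0.033  0.062]
turq [ 0.354 -0.06   0.062]
turq [0.34  0.075 0.062]
turq [0.462 0.079 0.062]
blue [ 0.698 -0.14   0.062]
blue [ 0.581 -0.184  0.062]
blue [ 0.547 -0.051  0.062]
blue [ 0.665 -0.017  0.062]
toolbox [0.543 0.569 0.   ]
toolbox [0.603 0.444 0.   ]
tape [0.286 0.466 0.04 ]
tape [0.255 0.409 0.04 ]
tape [0.202 0.428 0.04 ]
yel [0.554 0.525 0.01 ]
yel [0.456 0.537 0.01 ]
meter [ 0.599 -0.253  0.03 ]
meter [ 0.448 -0.299  0.03 ]
meter [ 0.428 -0.213  0.03 ]
edge [ 0.431 -0.325  0.   ]
edge [0.062 0.348 0.   ]
d [ 0.3954102  -0.05749331  0.19703168] rv [-7.26587397e-04 -1.02266187e-03 -1.64285523e+00]
```

>>> arm_command --moves '[[[0.035,-0.005,0],[0,0,-0.14],0.06],[[0.075,-0.011,0],[0,0,-0.28],0.06],[[0.115,-0.017,0],[0,0,-0.42],0.06],[[0.155,-0.023,0.01],[0,0,-0.56],0.06],[[0.195,-0.029,0.02],[0,0,-0.7],0.06]]'

```text
time: 0.65
tool_pos: [0.4957, 0.1965, 0.1803]
tool_rot: [3.141, 0.0, 2.276]
contact_force: [0.3, -0.5, 0.3]
opening: 0.0611
grip_force: 0.0
```

```bash
cat > to.py <<'E'
import sys
from h import *
def to(tgt,rpy):
    s=robot.observe();R=Ro.from_euler('xyz',s['tool_rot']);Rt=Ro.from_euler('xyz',rpy)
    print('t',round(s['time'],2),'pos',s['tool_pos'].round(4),'rot',s['tool_rot'].round(3),'q',s['qpos'].round(2),'F',s['contact_force'].round(1),'op',round(s['opening'],4),'g',s['grip_force'])
    print('d',R.inv().apply(np.array(tgt)-s['tool_pos']).round(4),'rv',(R.inv()*Rt).as_rotvec().round(4))
if len(sys.argv)>6:
    a=list(map(float,sys.argv[1:7]));to(a[:3],a[3:])
E
python3 to.py .467 .3955 .08 3.1416 0 3.2136
```

```text
t 0.65 pos [0.4957 0.1965 0.1803] rot [3.141 0.    2.276] q [ 0.23  0.37  1.53 -0.    1.23 -0.47] F [ 0.3 -0.5  0.3] op 0.0611 g 0.0
d [0.1701 0.1072 0.1003] rv [ 3.000e-04  5.000e-04 -9.373e-01]
```

>>> arm_command --moves '[[[0.03,0.018,0.01],[0,0,-0.14],0.06],[[0.06,0.036,0.03],[0,0,-0.28],0.06],[[0.09,0.056,0.05],[0,0,-0.42],0.06],[[0.12,0.076,0.06],[0,0,-0.56],0.06],[[0.145,0.092,0.07],[0,0,-0.7],0.06]]'

```text
time: 1.15
tool_pos: [0.4721, 0.3669, 0.1092]
tool_rot: [-3.141, -0.001, 2.977]
contact_force: [1.1, 0.1, 0.6]
opening: 0.0596
grip_force: 0.0
```

```bash
python3 to.py .467 .3955 .08 3.1416 0 3.2136
```

```text
t 1.15 pos [0.4721 0.3669 0.1092] rot [-3.141e+00 -1.000e-03  2.977e+00] q [ 0.53  0.56  1.44  0.    1.15 -0.87] F [1.1 0.1 0.6] op 0.0596 g 0.0
d [0.0097 0.0274 0.0292] rv [-0.0005 -0.001  -0.2363]
```

>>> arm_command --moves '[[[0.005,0.014,0.01],[0,0,-0.12],0.06],[[0.01,0.027,0.02],[0,0,-0.237],0.06],[[0.01,0.027,0.029],[0,0,-0.237],0.06],[[0.01,0.027,0.029],[0,0,-0.237],0.06],[[0.01,0.027,0.029],[0,0,-0.237],0.06]]'

```text
time: 1.65
tool_pos: [0.4679, 0.3927, 0.0814]
tool_rot: [-3.141, -0.0, -3.078]
contact_force: [1.4, -0.1, 0.7]
opening: 0.0603
grip_force: 0.0
```

```bash
python3 to.py .467 .3955 .003 3.1416 0 3.2136
python3 - <<'E'
from h import *
im,m=snap('wrist','w1')
for X in[(.582,.4044,.0135),(.467,.396,.012),(.408,.392,.012)]:print(proj(m,X).round())
cv2.imwrite('pics/w1.png',im[:,:,::-1])
E
```

```text
t 1.65 pos [0.4679 0.3927 0.0814] rot [-3.141 -0.    -3.078] q [ 0.57  0.61  1.43 -0.    1.1  -1.06] F [ 1.4 -0.1  0.7] op 0.0603 g 0.0
d [0.0007 0.0029 0.0784] rv [-0.0005 -0.0003 -0.0087]
[285. 328.]
[284. 210.]
[284. 137.]
```

View pics/w1.png

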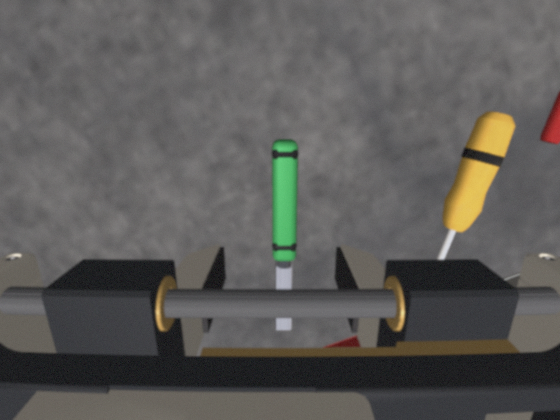

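The wrist view agrees with the estimate: handle rear at (285,140), handle front at (284,262), blade tip at (284,330), all within 3 px of the prediction. I'll descend and grip.

>>> arm_command --moves '[[[0,0.003,0.03],[0,0,-0.008],0.06],[[0,0.003,0.055],[0,0,-0.008],0.06],[[0,0.003,0.07],[0,0,-0.008],0.06],[[0,0.003,0.077],[0,0,-0.008],0.06],[[0,0.003,0.077],[0,0,-0.008],0.06]]'

```text
time: 2.2
tool_pos: [0.4676, 0.3959, 0.0042]
tool_rot: [-3.141, -0.001, -3.069]
contact_force: [-0.3, 0.1, 0.7]
opening: 0.0599
grip_force: 0.0
```

>>> arm_command --moves '[[[0,0,0],[0,0,0],0.03],[[0,0,0],[0,0,0],0.01],[[0,0,0],[0,0,0],0.005],[[0,0,0],[0,0,0],0.005],[[0,0,0],[0,0,0],0.005]]' --squeeze 50

```text
time: 2.7
tool_pos: [0.4676, 0.3966, 0.0047]
tool_rot: [3.141, 0.001, -3.067]
contact_force: [-1.0, 0.5, -0.1]
opening: 0.0248
grip_force: 0.0
```

>>> arm_command --moves '[[[0,0,0],[0,0,0],0.005],[[0,0,0],[0,0,0],0.005],[[0,0,-0.01],[0,0,0],0.005],[[0,0,-0.025],[0,0,0],0.005],[[0,0,-0.045],[0,0,0],0.005]]'

```text
time: 3.2
tool_pos: [0.4671, 0.3962, 0.0498]
tool_rot: [-3.141, -0.001, -3.067]
contact_force: [0.1, -0.3, 1.3]
opening: 0.0047
grip_force: 0.0
```

```bash
python3 to.py .44 .166 .1 3.1416 0 3.0616
```

```text
t 3.2 pos [0.4671 0.3962 0.0498] rot [-3.141e+00 -1.000e-03 -3.067e+00] q [ 0.58  0.65  1.46 -0.    1.04 -1.07] F [ 0.1 -0.3  1.3] op 0.0047 g 0.0
d [ 0.0442 -0.2276 -0.05  ] rv [-0.0008 -0.0011  0.1542]
```

The fingers hadn't finished closing when I lifted, so the grasp missed. I'll open, rise and look again.

>>> arm_command --moves '[[[0,0,-0.03],[0,0,0],0.06],[[0,0,-0.03],[0,0,0],0.06],[[0,0,-0.03],[0,0,0],0.06],[[0,0,-0.03],[0,0,0],0.06],[[0,0,-0.03],[0,0,0],0.06]]'

```text
time: 3.7
tool_pos: [0.4669, 0.3961, 0.0784]
tool_rot: [-3.141, -0.002, -3.067]
contact_force: [-0.2, -0.0, -0.5]
opening: 0.0403
grip_force: 0.0
```

```bash
python3 to.py .467 .3955 .003 3.1416 0 3.2136;python3 - <<'E'
from h import *
im,m=snap('wrist','w2')
im2,_=snap('scene','s2')
cv2.imwrite('pics/v2.png',np.hstack([cv2.resize(im[100:360,180:380],(400,520)),cv2.resize(im2[280:380,190:310],(400,333)) if 0 else cv2.resize(im2[280:410,190:290],(400,520))])[:,:,::-1])
E
```

```text
t 3.7 pos [0.4669 0.3961 0.0784] rot [-3.141e+00 -2.000e-03 -3.067e+00] q [ 0.58  0.61  1.43 -0.    1.1  -1.07] F [-0.2 -0.  -0.5] op 0.0403 g 0.0
d [-0.0002 -0.0005  0.0754] rv [-0.001  -0.0018  0.0022]
```

View pics/v2.png

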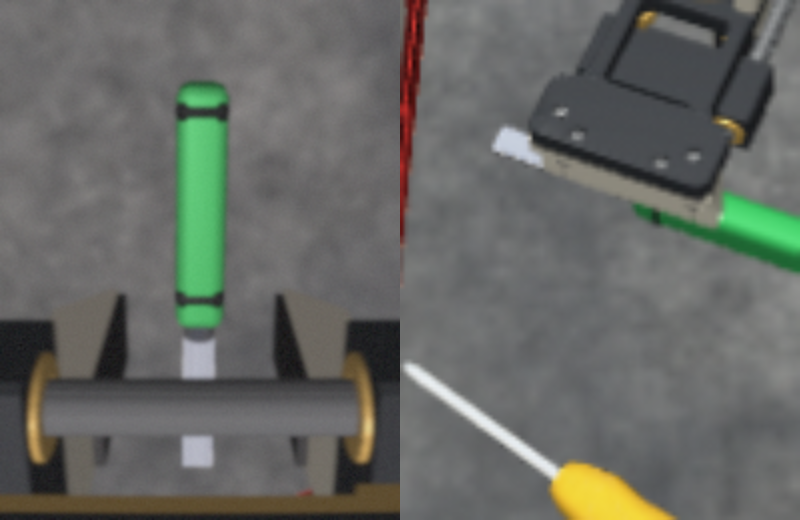

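The opener is still in place: handle rear at wrist pixel (281,141), blade tip at (279,333). I'll locate it again and regrasp.

Run:
```python
from h import *
m=load('w2')
r=atz(m,281,141,.013);t=atz(m,279,333,.0135);f=atz(m,280,100+330/2-.5,.012);print(r,f,t,np.linalg.norm(r-t));d=t-r;print(np.arctan2(d[1],d[0]), t-.115*d/np.linalg.norm(d))
```

```text
[0.40997096 0.39224051 0.013     ] [0.51482109 0.39932975 0.012     ] [0.58447241 0.40361929 0.0135    ] 0.17487276102283394
0.06511522396175703 [0.46971659 0.39613636 0.01317119]
```

>>> arm_command --moves '[[[0,0,0.03],[0,0,0],0.06],[[0,0,0.055],[0,0,0],0.06],[[0,0,0.07],[0,0,0],0.06],[[0,0,0.075],[0,0,0],0.06],[[0,0,0.075],[0,0,0],0.06]]'

```text
time: 4.3
tool_pos: [0.4671, 0.3962, 0.0036]
tool_rot: [-3.141, -0.002, -3.067]
contact_force: [0.6, -0.3, 0.2]
opening: 0.06
grip_force: 0.0
```

>>> arm_command --moves '[[[0,0,0],[0,0,0],0.03],[[0,0,0],[0,0,0],0.01],[[0,0,0],[0,0,0],0.005],[[0,0,0],[0,0,0],0.005],[[0,0,0],[0,0,0],0.005]]' --squeeze 50

```text
time: 4.8
tool_pos: [0.4676, 0.3966, 0.0048]
tool_rot: [3.141, 0.001, -3.067]
contact_force: [-0.5, -0.2, -1.0]
opening: 0.0248
grip_force: 0.0
```

>>> arm_command --moves '[[[0,0,0],[0,0,0],0.005],[[0,0,0],[0,0,0],0.005],[[0,0,0],[0,0,0],0.005],[[0,0,0],[0,0,0],0.005],[[0,0,0],[0,0,0],0.005]]'

```text
time: 5.3
tool_pos: [0.4675, 0.3965, 0.0044]
tool_rot: [-3.142, 0.0, -3.067]
contact_force: [-0.1, -0.5, -0.5]
opening: 0.005
grip_force: 0.0
```

Run:
```python
from h import *
print(robot.observe())
im,m=snap('wrist','w3')
im2,m2=snap('scene','s3'); im3,m3=snap('side','d3')
X=robot.observe()['tool_pos']
for q in(m,m2,m3):print(proj(q,X),proj(q,[.5147,.399,.012]))
c=lambda i:cv2.resize(i[270:370,200:320],(400,333))
cv2.imwrite('pics/v3.png',np.vstack([np.hstack([c(im2),c(im3)]),cv2.resize(im[110:330,100:460],(800,267)) if 0 else np.hstack([cv2.resize(im[100:360,180:380],(205,266)),np.zeros((266,595,3),np.uint8)])])[:,:,::-1])
```

```text
{'time': 5.3, 'qpos': array([ 5.78443980e-01,  7.04146088e-01,  1.49212555e+00, -8.29691682e-05,
        9.45349863e-01, -1.06650931e+00]), 'qvel': array([ 0.00029396, -0.00054486, -0.00129485, -0.00028652,  0.00034961,
        0.00121026]), 'joint_efforts': array([ 5.52031706e-04, -5.55928016e+01, -1.95632082e+01,  5.32697493e-03,
        8.98214802e-02, -4.12378057e-06]), 'tool_pos': array([0.46750319, 0.39647114, 0.00438067]), 'tool_rot': array([-3.14151983e+00,  7.24566428e-06, -3.06738712e+00]), 'contact_force': array([-0.07477567, -0.5139756 , -0.47622395]), 'torque': array([ 0.06820459, -0.01731414,  0.01431835]), 'grip_force': 0.0, 'opening': 0.005000203088513441}
[280.59137895 243.46673538] [278.99366779 315.54976468]
[269.98838748 335.87020293] [247.10368176 325.56616993]
[264.85021801 339.75590859] [238.96868468 329.08842517]
```

View pics/v3.png

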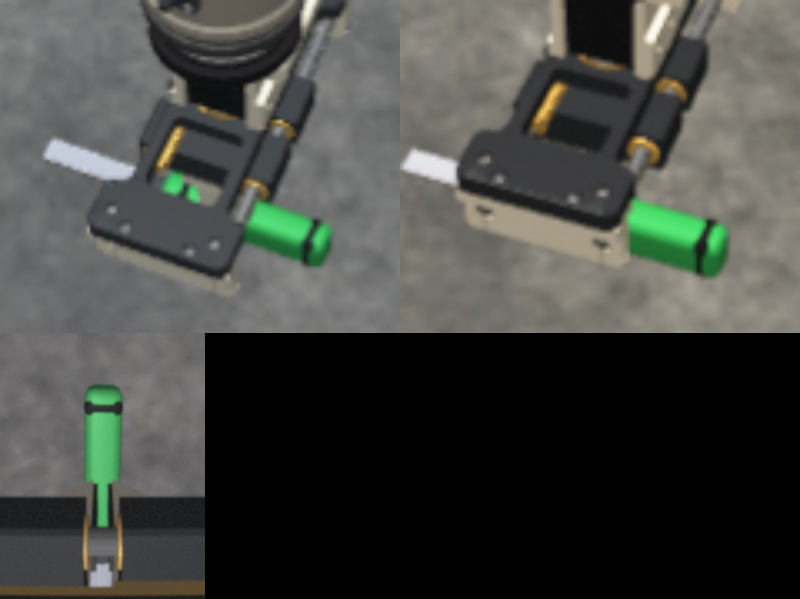

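The fingers closed above the handle without touching it: the gap between the fingers shows green at wrist-crop (103,500). The fingertip size and position in the wrist view suggest the real fingertips end about 30 mm short of the reported TCP. I'll check this by feeling downward in small steps with the fingers open.

>>> arm_command --moves '[[[0,0,0],[0,0,0],0.05],[[0,0,0],[0,0,0],0.05],[[0,0,0],[0,0,0],0.05],[[0,0,0],[0,0,0],0.05],[[0,0,0],[0,0,0],0.05]]'

```text
time: 5.95
tool_pos: [0.4676, 0.3965, 0.0044]
tool_rot: [-3.142, 0.0, -3.067]
contact_force: [0.1, 0.5, 0.5]
opening: 0.0402
grip_force: 0.0
```

>>> arm_command --moves '[[[0,0,0.001],[0,0,0],0.05],[[0,0,0.002],[0,0,0],0.05],[[0,0,0.003],[0,0,0],0.05],[[0,0,0.005],[0,0,0],0.05],[[0,0,0.006],[0,0,0],0.05]]'

```text
time: 6.45
tool_pos: [0.4674, 0.3964, -0.0019]
tool_rot: [-3.141, -0.0, -3.067]
contact_force: [0.4, 0.6, 1.0]
opening: 0.0502
grip_force: 0.0
```

```bash
python3 to.py .467 .3965 -.02 3.1416 0 3.2136
python3 - <<'E'
from h import *
s=robot.observe(); m=robot.camera_model('wrist')
R=Ro.from_euler('xyz',s['tool_rot']);print(s['opening'])
im,m=snap('wrist','w4')
for dz in(0,.01,.02,.03):
  print(dz,[proj(m,s['tool_pos']+R.apply([.0095,sy*s['opening']/2,-dz])).round() for sy in(1,-1)])
E
```

```text
t 6.45 pos [ 0.4674  0.3964 -0.0019] rot [-3.141 -0.    -3.067] q [ 0.58  0.71  1.5  -0.    0.93 -1.07] F [0.4 0.6 1. ] op 0.0502 g 0.0
d [0.0004 0.0001 0.0181] rv [-0.0002 -0.0002  0.0022]
0.05020154760185175
0 [array([321., 229.]), array([240., 229.])]
0.01 [array([324., 235.]), array([238., 235.])]
0.02 [array([326., 242.]), array([235., 242.])]
0.03 [array([329., 249.]), array([233., 249.])]
```

No contact at -2 mm, which confirms it: the fingertips really are higher. I'll keep feeling downward.

>>> arm_command --moves '[[[0,0,0.002],[0,0,0],0.05],[[0,0,0.004],[0,0,0],0.05],[[0,0,0.006],[0,0,0],0.05],[[0,0,0.008],[0,0,0],0.05],[[0,0,0.01],[0,0,0],0.05]]'

```text
time: 7.0
tool_pos: [0.4675, 0.3965, -0.0118]
tool_rot: [-3.142, 0.0, -3.067]
contact_force: [0.8, 0.5, -0.1]
opening: 0.0504
grip_force: 0.0
```

>>> arm_command --moves '[[[0,0,0.002],[0,0,0],0.05],[[0,0,0.004],[0,0,0],0.05],[[0,0,0.006],[0,0,0],0.05],[[0,0,0.006],[0,0,0],0.05],[[0,0,0.006],[0,0,0],0.05]]'

```text
time: 7.5
tool_pos: [0.4675, 0.3965, -0.0176]
tool_rot: [-3.142, 0.0, -3.067]
contact_force: [-1.1, -0.9, 0.1]
opening: 0.0498
grip_force: 0.0
```

Run:
```python
from h import *
s=robot.observe();print(s['tool_pos'],s['opening'])
im,m=snap('wrist','w5')
i4=cv2.imread('pics/w1.png')[200:360,170:390]
cv2.imwrite('pics/v5.png',np.hstack([cv2.resize(im[200:360,170:390,::-1],(400,291)),cv2.resize(i4,(400,291))]))
```

```text
[ 0.46752724  0.39648786 -0.01759258] 0.049752374230494355
```

View pics/v5.png

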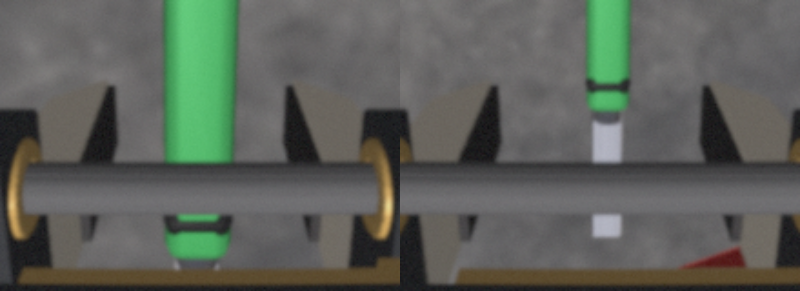

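The fingertips show at crop (115,85) and (285,85), so the 50 mm gap spans 94 px. That puts the tips about 30 mm above the reported TCP, or about 12 mm above the bench now. I'll go 7 mm lower and close with enough time for the fingers.

>>> arm_command --moves '[[[0,0,0.002],[0,0,0],0.05],[[0,0,0.004],[0,0,0],0.05],[[0,0,0.006],[0,0,0],0.05],[[0,0,0.007],[0,0,0],0.05],[[0,0,0.007],[0,0,0],0.04]]'

```text
time: 8.05
tool_pos: [0.4674, 0.3964, -0.0248]
tool_rot: [-3.141, -0.0, -3.067]
contact_force: [0.1, -0.0, 0.3]
opening: 0.0456
grip_force: 0.0
```

>>> arm_command --moves '[[[0,0,0],[0,0,0],0.03],[[0,0,0],[0,0,0],0.005],[[0,0,0],[0,0,0],0.005],[[0,0,0],[0,0,0],0.005],[[0,0,0],[0,0,0],0.005]]' --squeeze 50

```text
time: 8.55
tool_pos: [0.4676, 0.3965, -0.0245]
tool_rot: [3.142, 0.0, -3.067]
contact_force: [0.6, -0.4, -0.0]
opening: 0.0196
grip_force: 50.0
```

>>> arm_command --moves '[[[0,0,0],[0,0,0],0.005],[[0,0,0],[0,0,0],0.005],[[0,0,0],[0,0,0],0.005],[[0,0,0],[0,0,0],0.005],[[0,0,0],[0,0,0],0.005]]'

```text
time: 9.05
tool_pos: [0.4676, 0.3965, -0.0245]
tool_rot: [3.142, 0.0, -3.067]
contact_force: [-0.5, -0.2, 1.2]
opening: 0.0197
grip_force: 50.0
```

Gripped: opening 19.7 mm at 50 N. The opener's centre is therefore about 36.5 mm above the reported TCP. Lifting now.

>>> arm_command --moves '[[[0,0,-0.01],[0,0,0],0.005],[[0,0,-0.025],[0,0,0],0.005],[[0,0,-0.04],[0,0,0],0.005],[[0,0,-0.06],[0,0,0],0.005],[[0,0,-0.075],[0,0,0],0.005]]'

```text
time: 9.55
tool_pos: [0.4681, 0.3969, 0.053]
tool_rot: [3.14, 0.002, -3.067]
contact_force: [0.0, 0.4, -0.6]
opening: 0.02
grip_force: 50.0
```

```bash
python3 to.py .421 .168 .05 3.1416 0 3.069
```

```text
t 9.55 pos [0.4681 0.3969 0.053 ] rot [ 3.140e+00  2.000e-03 -3.067e+00] q [ 0.58  0.64  1.45 -0.    1.04 -1.07] F [ 0.   0.4 -0.6] op 0.02 g 49.95328187942505
d [ 0.0639 -0.2248  0.0026] rv [0.0013 0.002  0.1468]
```

>>> arm_command --moves '[[[0.02,-0.02,0],[0,0,0.03],0.005],[[0.04,-0.05,0],[0,0,0.06],0.005],[[0.055,-0.085,0],[0,0,0.09],0.005],[[0.06,-0.12,0],[0,0,0.12],0.005],[[0.064,-0.15,0],[0,0,0.147],0.005]]'

```text
time: 10.05
tool_pos: [0.4146, 0.241, 0.0518]
tool_rot: [3.141, 0.002, 3.068]
contact_force: [0.2, -0.2, 0.4]
opening: 0.0195
grip_force: 50.0
```

>>> arm_command --moves '[[[0,-0.03,0.01],[0,0,0],0.005],[[0,-0.05,0.02],[0,0,0],0.005],[[0,-0.07,0.025],[0,0,0],0.005],[[0,-0.07,0.025],[0,0,0],0.005],[[0,-0.07,0.025],[0,0,0],0.005]]'

```text
time: 10.55
tool_pos: [0.4105, 0.1725, 0.0264]
tool_rot: [3.141, 0.002, 3.068]
contact_force: [0.2, 0.2, -1.9]
opening: 0.0196
grip_force: 50.0
```

```bash
python3 to.py .421 .168 .0105 3.1416 0 3.069
python3 - <<'E'
from h import *
s=robot.observe()
im,m=snap('scene','s6'); im2,m2=snap('side','d6')
u=np.array([np.cos(-.082),np.sin(-.082),0]);g=s['tool_pos']+[0,0,.0365]+.002*u
for q in(m,m2):
  print('tip',proj(q,g+.115*u),'hfront',proj(q,g+.04*u),'rear',proj(q,g-.06*u))
c=lambda i:cv2.resize(i[165:275,205:345],(560,440),interpolation=cv2.INTER_CUBIC)
cv2.imwrite('pics/v6.png',cv2.resize(np.hstack([im[165:285,225:325],im2[165:285,205:305]]),(800,480),interpolation=cv2.INTER_CUBIC)[:,:,::-1])
E
```

```text
t 10.55 pos [0.4105 0.1725 0.0264] rot [3.141e+00 2.000e-03 3.068e+00] q [ 0.23  0.44  1.96  0.    0.74 -1.27] F [ 0.2  0.2 -1.9] op 0.0196 g 49.95333194732666
d [-0.0108 -0.0038  0.0159] rv [ 0.0007  0.0017 -0.0014]
tip [292.26785696 222.24649943] hfront [323.8746943  235.50760712] rear [368.40486309 254.17800382]
tip [285.60312445 225.01117489] hfront [319.91203588 236.26949056] rear [368.95506508 252.36224253]
```

View pics/v6.png

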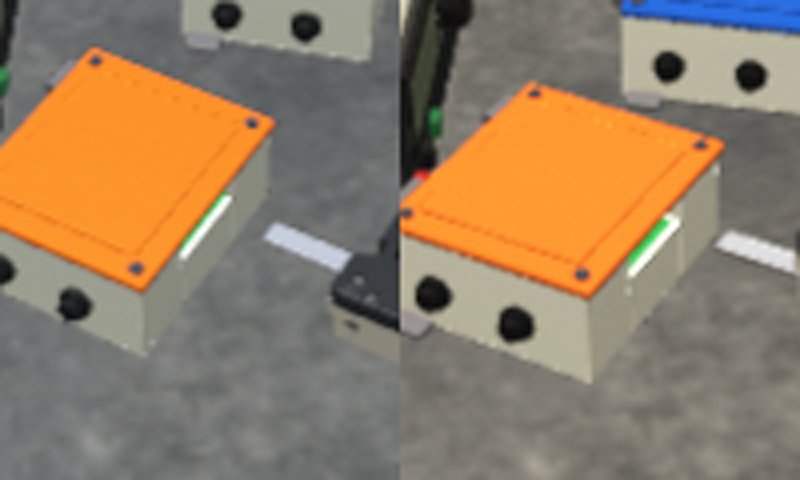

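The blade tip at crop (270,232) in the scene view and (720,243) in the side view lies within 1 px of my prediction, so the model holds. I'll align at slot height, then insert.

>>> arm_command --moves '[[[-0.004,-0.0038,0.006],[0,0,0],0.005],[[-0.008,-0.0038,0.012],[0,0,0],0.005],[[-0.011,-0.0038,0.015],[0,0,0],0.005],[[-0.011,-0.0038,0.015],[0,0,0],0.005],[[-0.011,-0.0038,0.015],[0,0,0],0.005]]'

```text
time: 11.15
tool_pos: [0.4203, 0.1678, 0.0101]
tool_rot: [-3.141, -0.001, 3.069]
contact_force: [-0.0, 0.2, -0.6]
opening: 0.0192
grip_force: 50.0
```

>>> arm_command --moves '[[[-0.008,0,0],[0,0,0],0.005],[[-0.016,0,0],[0,0,0],0.005],[[-0.024,0,0],[0,0,0],0.005],[[-0.029,0,0],[0,0,0],0.005],[[-0.034,0,0],[0,0,0],0.005]]'

```text
time: 11.65
tool_pos: [0.4549, 0.1652, 0.0104]
tool_rot: [3.142, 0.0, 3.069]
contact_force: [-0.3, 0.4, -0.8]
opening: 0.0196
grip_force: 50.0
```

>>> arm_command --moves '[[[-0.006,0,0],[0,0,0],0.005],[[-0.012,0,0],[0,0,0],0.005],[[-0.018,0,0],[0,0,0],0.005],[[-0.024,0,0],[0,0,0],0.005],[[-0.03,0,0],[0,0,0],0.005]]'

```text
time: 12.15
tool_pos: [0.4847, 0.163, 0.0104]
tool_rot: [-3.142, 0.0, 3.069]
contact_force: [0.7, 0.8, -0.4]
opening: 0.0197
grip_force: 50.0
```

```bash
python3 to.py .4835 .163 .0105 3.1416 0 3.069
```

```text
t 12.15 pos [0.4847 0.163  0.0104] rot [-3.142  0.     3.069] q [ 0.17  0.55  1.79 -0.    0.8  -1.32] F [ 0.7  0.8 -0.4] op 0.0197 g 49.9532550573349
d [ 0.0012 -0.0001 -0.0001] rv [ 0.      0.     -0.0003]
```

Inserted about 34 mm without resistance. Raising slowly to lever the cover.

>>> arm_command --moves '[[[0,0,-0.004],[0,0,0],0.005],[[0,0,-0.008],[0,0,0],0.005],[[0,0,-0.012],[0,0,0],0.005],[[0,0,-0.016],[0,0,0],0.005],[[0,0,-0.02],[0,0,0],0.005]]'

```text
time: 12.65
tool_pos: [0.4841, 0.1631, 0.0309]
tool_rot: [-3.142, 0.0, 3.069]
contact_force: [0.8, -0.1, -2.8]
opening: 0.0197
grip_force: 50.0
```

>>> arm_command --moves '[[[0,0,-0.005],[0,0,0],0.005],[[0,0,-0.01],[0,0,0],0.005],[[0,0,-0.015],[0,0,0],0.005],[[0,0,-0.02],[0,0,0],0.005],[[0,0,-0.025],[0,0,0],0.005]]'

```text
time: 13.15
tool_pos: [0.4842, 0.1631, 0.0559]
tool_rot: [-3.142, -0.0, 3.069]
contact_force: [-0.3, 0.1, -1.8]
opening: 0.0197
grip_force: 50.0
```

Run:
```python
from h import *
s=robot.observe();print(s['tool_pos'],s['contact_force'])
im,m=snap('scene','s7'); im2,m2=snap('side','d7')
cv2.imwrite('pics/v7.png',cv2.resize(np.hstack([im[145:265,205:325],im2[145:265,195:315]]),(800,400),interpolation=cv2.INTER_CUBIC)[:,:,::-1])
```

```text
[0.48418636 0.1630939  0.05586804] [-0.33560992  0.07547043 -1.75663567]
```

View pics/v7.png

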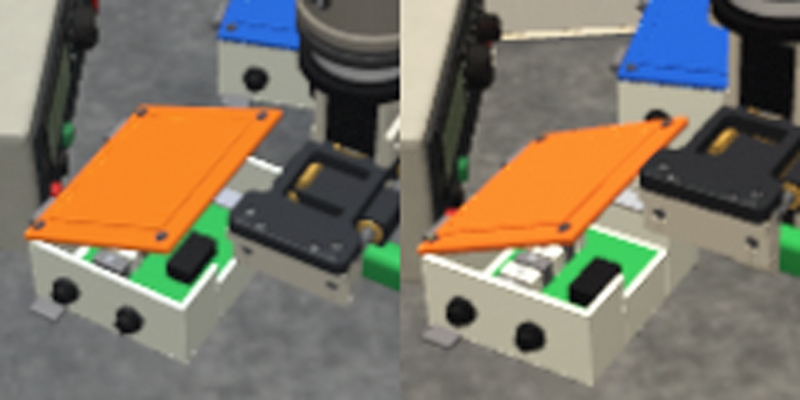

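The orange cover is rising cleanly, its raised front corner at crop (283,110); the blue cover is shut and the gripper is clear of both. By geometry it is at about 0.42 rad. I'll raise 30 mm more.

>>> arm_command --moves '[[[0,0,-0.005],[0,0,0],0.005],[[0,0,-0.01],[0,0,0],0.005],[[0,0,-0.015],[0,0,0],0.005],[[0,0,-0.02],[0,0,0],0.005],[[0,0,-0.025],[0,0,0],0.005]]'

```text
time: 13.75
tool_pos: [0.4843, 0.1631, 0.0809]
tool_rot: [3.142, 0.0, 3.069]
contact_force: [0.5, -1.1, -2.1]
opening: 0.0193
grip_force: 50.0
```

>>> arm_command --moves '[[[0,0,-0.003],[0,0,0],0.005],[[0,0,-0.006],[0,0,0],0.005],[[0,0,-0.006],[0,0,0],0.005],[[0,0,-0.006],[0,0,0],0.005],[[0,0,-0.006],[0,0,0],0.005]]'

```text
time: 14.25
tool_pos: [0.4843, 0.1631, 0.0864]
tool_rot: [3.142, 0.0, 3.069]
contact_force: [0.0, 0.7, -1.1]
opening: 0.0194
grip_force: 50.0
```

Run:
```python
from h import *
s=robot.observe();print(s['tool_pos'],s['contact_force'])
im,m=snap('scene','s8')
hsv=cv2.cvtColor(im,cv2.COLOR_RGB2HSV);M=cv2.inRange(hsv,(5,150,120),(18,255,255)); M[:, :205]=0;M[260:]=0;M[:,320:]=0
n,l,st,_=cv2.connectedComponentsWithStats(M);k=1+np.argmax(st[1:,4]);B=(l==k)
# fit angle by mask IoU against projected cover quad (top surface)
u=np.array([np.cos(-.082),np.sin(-.082),0]);v=np.array([-u[1],u[0],0]);H=np.array([.5675,.1565,.056])+.12*u
best=[]
for th in np.arange(0,1.2,.01):
  f=-u*np.cos(th)+np.array([0,0,np.sin(th)]);w=u*np.sin(th)+np.array([0,0,np.cos(th)])
  q=np.array([proj(m,H+a*f+b*v+.006*w) for a,b in[(0,-.072),(.123,-.072),(.123,.072),(0,.072)]])
  A=np.zeros(M.shape,np.uint8);cv2.fillPoly(A,[q.round().astype(int)],1);A=A>0
  best.append(((A&B).sum()/(A|B).sum(),th))
print(sorted(best)[-3:])
```

```text
[0.48434447 0.16310192 0.08640461] [ 0.02771297  0.67431057 -1.07128863]
[(np.float64(0.8983433734939759), np.float64(0.64)), (np.float64(0.9228346456692913), np.float64(0.66)), (np.float64(0.9383775351014041), np.float64(0.65))]
```

The image fit gives 0.65 rad, matching the geometry. I'll lower a little to unload the blade, withdraw, and return the opener to the open bench.

>>> arm_command --moves '[[[0,0,0.006],[0,0,0],0.005],[[0.003,0,0.012],[0,0,0],0.005],[[0.02,0,0.014],[0,0,0],0.005],[[0.045,0,0.014],[0,0,0],0.005],[[0.07,0,0.014],[0,0,0],0.005]]'

```text
time: 14.8
tool_pos: [0.4131, 0.168, 0.0716]
tool_rot: [-3.141, -0.001, 3.068]
contact_force: [0.0, 0.6, -1.1]
opening: 0.0199
grip_force: 50.0
```

```bash
python3 to.py .45 .38 -.0235 3.1416 0 3.2136
```

```text
t 14.8 pos [0.4131 0.168  0.0716] rot [-3.141e+00 -1.000e-03  3.068e+00] q [ 0.21  0.36  1.91  0.    0.87 -1.28] F [ 0.   0.6 -1.1] op 0.0199 g 49.95298147201538
d [-0.0214  0.2141  0.095 ] rv [-0.0002 -0.0012 -0.1452]
```

>>> arm_command --moves '[[[0,0.03,0],[0,0,-0.03],0.005],[[0,0.065,0],[0,0,-0.06],0.005],[[0,0.1,0],[0,0,-0.09],0.005],[[-0.01,0.135,0],[0,0,-0.12],0.005],[[-0.02,0.17,0],[0,0,-0.145],0.005]]'

```text
time: 15.3
tool_pos: [0.4463, 0.3376, 0.0718]
tool_rot: [-3.141, -0.001, -3.068]
contact_force: [0.4, -1.3, -2.1]
opening: 0.0201
grip_force: 50.0
```

>>> arm_command --moves '[[[0,0.02,0.01],[0,0,0],0.005],[[0,0.04,0.03],[0,0,0],0.005],[[0,0.045,0.045],[0,0,0],0.005],[[0,0.045,0.06],[0,0,0],0.005],[[0,0.045,0.07],[0,0,0],0.005]]'

```text
time: 15.8
tool_pos: [0.4425, 0.3801, 0.0005]
tool_rot: [-3.14, -0.002, -3.069]
contact_force: [-0.1, -0.2, -1.3]
opening: 0.0192
grip_force: 50.0
```

```bash
python3 to.py .45 .38 -.0235 3.1416 0 3.2136
```

```text
t 15.8 pos [0.4425 0.3801 0.0005] rot [-3.140e+00 -2.000e-03 -3.069e+00] q [ 0.58  0.67  1.58 -0.    0.89 -1.06] F [-0.1 -0.2 -1.3] op 0.0192 g 49.953290820121765
d [-0.0075 -0.0006  0.024 ] rv [-0.0016 -0.0024  0.0004]
```

>>> arm_command --moves '[[[0,0,0.008],[0,0,0],0.005],[[0,0,0.016],[0,0,0],0.005],[[0,0,0.021],[0,0,0],0.005],[[0,0,0.0235],[0,0,0],0.005],[[0,0,0.024],[0,0,0],0.005]]'

```text
time: 16.3
tool_pos: [0.4436, 0.3811, -0.0216]
tool_rot: [3.142, 0.0, -3.07]
contact_force: [-0.1, 0.1, -0.3]
opening: 0.0197
grip_force: 50.0
```

>>> arm_command --moves '[[[0,0,0],[0,0,0],0.03],[[0,0,0],[0,0,0],0.05],[[0,0,0],[0,0,0],0.06],[[0,0,0],[0,0,0],0.06],[[0,0,0],[0,0,0],0.06]]'

```text
time: 16.8
tool_pos: [0.4436, 0.3812, -0.0214]
tool_rot: [3.141, 0.0, -3.069]
contact_force: [-0.5, 0.0, -1.0]
opening: 0.0549
grip_force: 0.0
```

>>> arm_command --moves '[[[0,0,0],[0,0,0],0.06],[[0,0,-0.02],[0,0,0],0.06],[[0,0,-0.05],[0,0,0],0.06],[[0,0,-0.09],[0,0,0],0.06],[[0,0,-0.13],[0,0,0],0.06]]'

```text
time: 17.3
tool_pos: [0.4431, 0.3809, 0.1095]
tool_rot: [-3.141, -0.001, -3.069]
contact_force: [0.9, 0.0, -0.4]
opening: 0.0599
grip_force: 0.0
```

>>> arm_command --moves '[[[0,0,-0.02],[0,0,0],0.06],[[0,0,-0.02],[0,0,0],0.06],[[0,0,-0.02],[0,0,0],0.06],[[0,0,-0.02],[0,0,0],0.06],[[0,0,-0.02],[0,0,0],0.06]]'

```text
time: 17.8
tool_pos: [0.4428, 0.3807, 0.1268]
tool_rot: [-3.14, -0.003, -3.069]
contact_force: [0.6, 0.5, 1.1]
opening: 0.0603
grip_force: 0.0
```

Run:
```python
from h import *
im2,m2=snap('side','d9')
cv2.imwrite('pics/v9.png',im2[:,:,::-1])
```

```text
(no output)
```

View pics/v9.png

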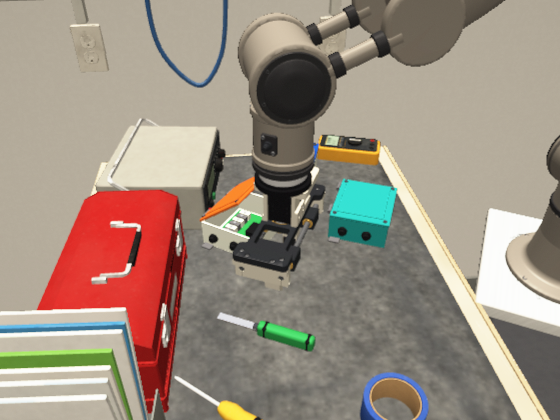

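The opener lies flat and free at (268,330), the orange cover stands open at (230,200), and the gripper is clear. Handing in.

```bash
python3 -c "
from cell import robot
print(robot.hand_in())"
```

```text
the job is handed in; nothing more can be done
None
```

The job is handed in: the blade levered the orange cover to about 0.65 rad (37°), the blue box looked shut when last in view, and the opener lies flat and released on the bench, all at about 18 s; the hand-in returned no verdict.

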